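# Unpack the machined parts into their deburring jigs

## Robot

A 7-joint arm with a two-finger parallel gripper is mounted at the origin on a cart in front of the work surface, level with it; the furniture and walls round the work are solid. World frame = base frame: x ahead of the robot, y to its left, z up, the work surface at z = 0. Lengths are in m, angles in rad, forces in N, time in s.
With the tool pointing down it reaches from about 0.425 to 0.925 m from the base axis. Payload 6.8 kg.
Tool frame: the origin (TCP) lies on the centre line of the jaws, within the pads' length; the fingertips stand 8 mm ahead of it and the grasp point (between the pads) lies 11 mm behind it (bot.tips_ahead is the distance from the TCP to the fingertips, in m); z points along the fingers, y is the line along which they close (so a half turn about z gives the same grasp; the last joint's range is limited). The gripper opens to 85 mm and grips with 20 to 120 N. Pads are 22 mm wide; open, the fingers measure 114 mm over their backs; the gripper's body (76 mm by 85 mm) begins 54 mm behind the grasp point. The pads swing forward as they close: fully open they stand 13 mm farther back than shut.
Start: joints at [-1.437, 0.477, 0.022, 1.555, -0.011, 1.109, -0.083], TCP at [0.162, 0.655, 0.239] pointing down, gripper open.
Joint ranges: [-2.96, 2.96], [-0.34, 2.1], [-1.41, 1.46], [0.24, 2.44], [-1.37, 4.51], [0.17, 1.92], [-2.96, 2.96]. Speed limits (rad/s): [2.39, 2.39, 3.14, 3.14, 3.14, 3.14, 3.14].

## Interface

Orientations are given as a unit quaternion [w, x, y, z].
In Python, from station import bot gives the robot as it stands.
- The arm moves only by the tool send_rows, never from a script. Its argument "deltas" is text: rows parted by semicolons, each of 4 numbers parted by spaces: the shift along the tool's x, y, z in m, then the turn about the tool's z in degrees. In form: x y z spin; .... A call has 1 to 5 rows; each row is the pose to reach, as a shift and turn from the pose commanded when the call began, along the tool's axes at that moment; what a row does not reach only later rows make up. A row lasts 1/10 s, in which the tool goes at most 50 mm and 8.59 degrees, less where a joint would pass 70% of its speed; a pose out of reach is approached as far as the arm can. A call with a gripper value outside its range is refused whole. "claw" is the opening, from 0 (shut) to 1 (fully open), set as the call begins (left out, the last holds). The fingers move at their own pace and stop on an object; "force" is the grip in N (left out, the last holds). Time passes only in rows, so rows that repeat a pose let the fingers close. It gives the time, the measured TCP pose, the force, the opening and the grip force at its end, in the units of the state.
- bot.get_obs(): the state, without advancing time (a new reading comes with each control period).
- bot.read_camera(name): name is "side" or "top"; returns a dict with "img" (400x640x3 uint8, red, green, blue), "depth" (400x640 float32, m along the optical axis (not along the pixel's ray), 0 where there is no reading), "fx", "fy", "cx", "cy" (pixels), "dist_coeffs" ([k1, k2, p1, p2, k3] as OpenCV has them; the pictures are not rectified), "camera_from_world" (4x4, takes a point from world to camera coordinates). Camera axes: x right, y up, looking along -z (the intrinsics and any distortion apply to the point x, -y, -z); pixel columns grow to the right and rows downward; lengths in m; the calibration is good to about 2 mm. A picture is of the moment at which its call begins.
- bot.hand_in(): hands the job in; it is judged then, once.
Trained networks look in a picture, given as the dict that the camera call returned (one of the last four; its "shot" number tells which), for a name from the list of things; names that differ only in an ending like _2 or _b are one class to them, and where a whole thing is asked for, a point or a joint stands for the part that bears it (a point fixed in the world has none). Each returns a list of dicts, best first, with "confidence" (0 to 1); they miss things now and then, are a little off and sometimes report something else, mostly with a low value. They report only what shows in the picture. A call takes as long as a camera call. They do not tell look-alikes from the thing itself.
- bot.masks_of(picture, query): "mask" (400x640 bool, what is visible of it).
- bot.landmark_of(picture, query): "xyz" ([x, y, z] in m, in world coordinates, good to about 4 mm: a listed point, or the origin of a listed thing).
The state is a dict: "t": time; "q": joint angles; "joint_vel": joint speeds; "joint_torque": joint torques, N m; "eef_pos": TCP position; "tool_rot": TCP orientation; "contact_force": force on the tool from outside, world axes, zero at the start; "torque": the same for the moment, N m; "gripper_width": opening from 0.0 (shut) to 1.0 (fully open); "grasp_force": force on a finger pad.
Only numpy, scipy, OpenCV 4.12 (cv2) and the standard library are available. Lean on these libraries where they do the work, as an engineer would, in place of code of your own. Each camera call takes 0.05 s, during which the arm holds its last target. There are 200 camera calls.

## Task

Unpack the pile of machined parts so that their holes can be deburred on the drill: lay the brass collar, the red elbow plate and the green strap each in the wooden jig whose pocket has its shape, flat down on the blue pad between the fences. Put the two white foam slices from between them back on the block of foam slices, one on the other, square with the block. Do not knock the glue bottle over or push it about.

Things in the scene. Friction and masses are not known exactly. Their poses are not given: they have to be found in the camera images.
- collar: The top item of the pile at the start: plain brass collar, a ring of 44 mm outer diameter, 18 mm bore, 22 mm tall, 0.16 kg. Origin at the centre of its underside, z up along its axis. Loose.
- upper_slice: White polystyrene slice (rigid, 12 g), 47 mm (its x) by 71 mm (its y), 9 mm thick, under the collar and on the elbow, its long side along the elbow's long arm. Origin at the centre of its underside, z up. Loose; looks the same as lower_slice.
- elbow: Red L-shaped flat plate, 12 mm thick, 0.16 kg, under upper_slice, on lower_slice, crosswise to the strap. Long arm: x -75 to +55 mm, y -14 to +14 mm; short leg at its +x end: x 27 to 55 mm, reaching to y = +61 mm. Origin in the underside on the long arm's middle line, next to the centre of mass, a good place to grip across the 28 mm. z up. Loose.
- lower_slice: White polystyrene slice (rigid, 12 g), 47 mm (its x) by 71 mm (its y), 9 mm thick, under the elbow and on the strap, its long side along the strap. Origin at the centre of its underside, z up. Loose; looks the same as upper_slice.
- strap: Green-painted flat bar, the bottom of the pile, lying on the table: 120 mm (x) by 30 mm (y), 12 mm thick, 0.12 kg, four holes in a row. Origin at the centre of its underside, z up; the same either way round. Loose.
- collar_jig: Deburring jig for the collar, fixed: square wooden block 86 mm wide on a plywood base 110 mm wide, with a round pocket of 56 mm diameter. Origin under the pocket's centre at the underside (table); the blue pocket floor is 14 mm above it, the block's top 23 mm, so the seated collar stands 13 mm proud.
- elbow_jig: Deburring jig for the elbow, fixed: plywood base 182x126 mm, L-shaped blue pad 14 mm up, fence tops 23 mm up, 6 mm clear round the elbow. Origin at the underside (table) under where the elbow's origin belongs, axes as the elbow's: the seated elbow has the jig's yaw, one way only. No fence beside the long arm from x -50 to +34 mm (-y side), and from -50 mm to the leg (+y side): room for fingers.
- strap_jig: Deburring jig for the strap, fixed: plywood base 176 by 84 mm with an oblong blue pad 132 (x) by 42 mm (y) and wooden fences round it. Origin at the underside (table) below the pocket's centre; the strap lies along x, either way round. Pad 14 mm above the origin, fence tops 23 mm. Both long sides are free of fences from x = -38 to +38 mm: room for fingers.
- foam_pile: Block of white foam slices, fixed, 48 mm (x) by 72 mm (y), 67 mm tall. Origin at the centre of its underside. The two loose slices go on its flat top, one on the other, long side along its y, either way round.
- glue: Bystander: squeeze bottle of wood glue standing upright, 42 mm diameter, 130 mm tall with its red cap. Origin at the centre of its underside. Loose.
Not all that is in view belongs to the job. Of the things like the collar, leave any that is orange or purple; of the rest the larger one is meant.

How it is judged:
At the end, for the whole second after the job is handed in: Collar, elbow and strap lie flat on the floor of their own jig's pocket (within 10 mm, elbow 12 mm; elbow and strap within 0.2 rad of its direction); both slices lie flat on the foam block, one on the other, each within 15 mm of its centre and 0.3 rad of its direction; all at rest (horizontal distance between collar and collar_jig below 0.01 m and z of collar in the frame of collar_jig below 0.018 m and angle between each of collar, upper_slice, lower_slice's own z axis and vertical below 0.08 rad and horizontal distance between elbow and elbow_jig below 0.012 m and z of elbow in the frame of elbow_jig below 0.018 m and angle between each of elbow, strap's own z axis and vertical below 0.06 rad and angle between the x axis of elbow and the x axis of elbow_jig, either way round below 0.2 rad and horizontal distance between strap and strap_jig below 0.01 m and z of strap in the frame of strap_jig below 0.018 m and angle between the x axis of strap and the x axis of strap_jig, either way round below 0.2 rad and horizontal distance between each of upper_slice, lower_slice and foam_pile below 0.015 m and z of each of upper_slice, lower_slice in the frame of foam_pile above 0.062 m and angle between the y axis of each of upper_slice, lower_slice and the y axis of foam_pile, either way round below 0.3 rad and linear speed of each of collar, elbow, strap, upper_slice, lower_slice below 0.02 m/s); the robot touches nothing.
It fails at once if the glue bottle is pushed about (over 40 mm) or knocked over (distance of glue from where it was at the start of the episode above 0.04 m or angle between glue's own z axis and vertical above 0.4 rad).
It also fails if it takes over 144 s, if anything falls off the work surface, if the arm or the gripper's body presses on something with over 40 N, if the wrist force passes 120 N, or if a joint passes its speed limit or range.

## Working session

There is one attempt and no reset: what is moved stays moved. The work goes in short steps, Python scripts to look and compute and a tool call to move; the robot and the scene stay as the last step left them, time stands still between calls to the robot, and variables do not carry over. Pictures are saved under pics/ and viewed, at most 14 in all, crops included, and the job is handed in when it is done.

Besides the shell and the picture viewer there is one more tool, called after "Call:" by a JSON object that holds its "api" and its "payload", one argument or row to a line. send_rows: Moves the arm, as the interface text tells. Its arguments: {"type":"object","properties":{"deltas":{"type":"string"},"claw":{"type":"number"},"force":{"type":"number"}},"required":["deltas"]}

```bash
mkdir -p pics; ls; cat > h.py <<'E'
import numpy as np, cv2
from station import bot
def cloud(p):
    h,w=p["depth"].shape
    K=np.array([[p["fx"],0,p["cx"]],[0,p["fy"],p["cy"]],[0,0,1]])
    uv=np.stack(np.meshgrid(np.arange(w),np.arange(h)),-1).reshape(-1,1,2).astype(np.float32)
    n=cv2.undistortPoints(uv,K,np.array(p["dist_coeffs"],float)).reshape(h,w,2)
    d=p["depth"]
    c=np.stack([n[...,0]*d,-n[...,1]*d,-d],-1)
    M=np.linalg.inv(np.array(p["camera_from_world"]))
    X=c@M[:3,:3].T+M[:3,3]
    X[d<=0]=np.nan
    return X
def save(p,name,box=None,s=1):
    im=p["img"][...,::-1]
    if box: im=im[box[1]:box[3],box[0]:box[2]]
    cv2.imwrite("pics/"+name,cv2.resize(im,None,fx=s,fy=s,interpolation=cv2.INTER_CUBIC))
E
python3 - <<'E'
from h import *
o=bot.get_obs(); print(o["t"],o["eef_pos"],o["tool_rot"],bot.tips_ahead)
for c in("top","side"):
    p=bot.read_camera(c); save(p,c+"0.png"); np.savez(c+"0.npz",X=cloud(p),img=p["img"])
    print(c,np.linalg.inv(np.array(p["camera_from_world"]))[:3,3])
    for n in "collar upper_slice elbow lower_slice strap collar_jig elbow_jig strap_jig foam_pile glue".split():
        print(n,[(np.round(r["xyz"],3).tolist(),round(r["confidence"],2)) for r in bot.landmark_of(p,n)])
E
```

```text
pics
0.0 [0.16149737 0.65480049 0.23830291] [-4.46524969e-05  1.20583252e-01  9.92702782e-01 -9.28963161e-04] 0.008
top [0.47018667 0.01369845 1.17489331]
collar [([0.531, 0.253, -0.002], 0.72), ([0.448, 0.389, 0.0], 0.64), ([0.403, 0.276, 0.045], 0.55), ([0.301, 0.318, -0.0], 0.52)]
upper_slice [([0.405, 0.279, 0.034], 0.65), ([0.596, -0.14, 0.004], 0.63)]
elbow [([0.401, 0.277, 0.024], 0.7)]
lower_slice []
strap [([0.401, 0.278, 0.007], 0.87), ([0.404, 0.274, 0.032], 0.31)]
collar_jig [([0.617, 0.048, -0.002], 0.67)]
elbow_jig [([0.598, -0.143, 0.001], 0.92)]
strap_jig [([0.574, -0.318, -0.004], 0.84)]
foam_pile [([0.618, 0.252, 0.002], 0.9)]
glue [([0.776, -0.034, -0.001], 0.56)]
side [0.59607723 1.18681157 0.54202507]
collar [([0.525, 0.25, 0.005], 0.73), ([0.446, 0.394, -0.002], 0.69), ([0.3, 0.318, -0.0], 0.68), ([0.399, 0.274, 0.045], 0.56)]
upper_slice [([0.4, 0.279, 0.032], 0.56)]
elbow [([0.4, 0.275, 0.022], 0.81), ([0.777, -0.034, -0.002], 0.65)]
lower_slice [([0.4, 0.281, 0.012], 0.48)]
strap [([0.404, 0.281, -0.001], 0.71)]
collar_jig [([0.612, 0.054, 0.004], 0.86)]
elbow_jig [([0.598, -0.138, 0.002], 0.62), ([0.404, 0.284, -0.002], 0.21)]
strap_jig [([0.574, -0.323, -0.001], 0.97)]
foam_pile [([0.618, 0.251, -0.004], 0.77)]
glue [([0.782, -0.033, -0.003], 0.62)]
```

View pics/top0.png

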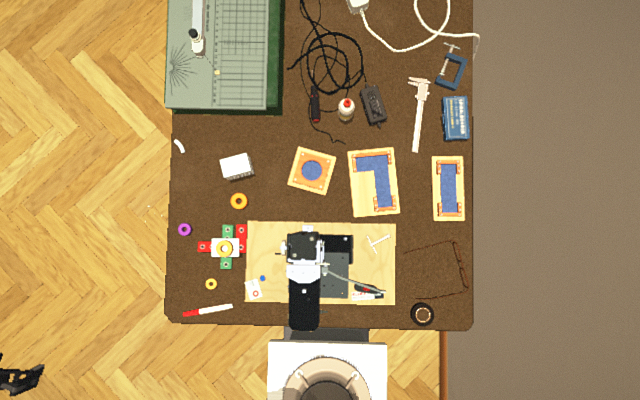

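View pics/side0.png

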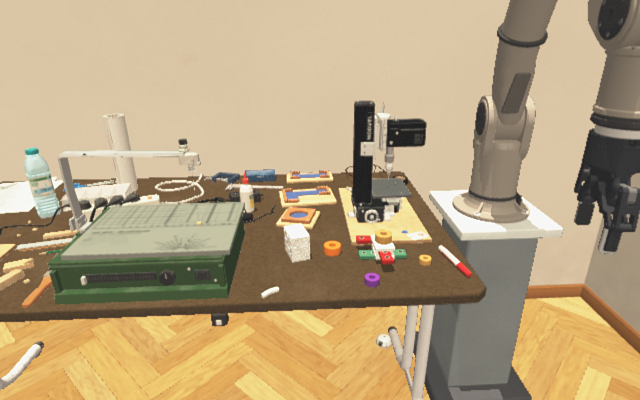

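The top view shows the pile at (225,248) and four ring-like things: orange (238,201), purple (184,229), small brass (211,284) and brass on the pile (225,248). The pile one is the larger non-orange/purple ring, so it is the collar. The side view shows a tall drill press mid-table at (370,160), which the arm has to clear. Next I'll confirm the collar in a crop and measure.

```bash
python3 - <<'E'
from h import *
a=np.load("top0.npz"); X=a["X"]; im=a["img"]
crop=np.hstack([cv2.resize(im[150:300,165:265],None,fx=4,fy=4,interpolation=cv2.INTER_CUBIC)[:600],cv2.resize(np.load("side0.npz")["img"][225:295,350:450],None,fx=4,fy=4,interpolation=cv2.INTER_CUBIC).copy() if 0 else np.zeros((600,1,3),np.uint8)])
cv2.imwrite("pics/crop0.png",crop[...,::-1])
hsv=cv2.cvtColor(im,cv2.COLOR_RGB2HSV)
def rect(m,n):
    P=X[m]; P=P[~np.isnan(P).any(1)]
    r=cv2.minAreaRect(P[:,:2].astype(np.float32)*1000)
    print(n,len(P),"c",np.round(r[0],1),"size",np.round(r[1],1),"ang",round(r[2],1),"z",np.round(np.percentile(P[:,2],[10,50,90]),3))
    b=cv2.boxPoints(r); print("   ",np.round(b).astype(int).tolist())
def near(x,y,r): return np.hypot(X[...,0]-x,X[...,1]-y)<r
H,S,V=[hsv[...,i].astype(int) for i in range(3)]
blue=(H>105)&(H<130)&(S>80)
rect(blue&near(.615,.05,.05),"cjig pad")
rect(blue&near(.6,-.14,.1),"ejig pad")
rect(blue&near(.574,-.32,.09),"sjig pad")
rect(near(.618,.252,.07)&(X[...,2]>.055),"foam top")
pile=near(.402,.277,.1)
rect(pile&(H>40)&(H<85)&(S>80),"green")
rect(pile&((H<6)|(H>172))&(S>140),"red")
rect(pile&(S<50)&(V>150),"white")
rect(pile&(X[...,2]>.052)&(X[...,2]<.075),"collar")
print(np.round(X[248,225],3))
rect(near(.777,-.034,.05)&(X[...,2]>.03),"glue")
# obstacle map from both cameras
Y=np.concatenate([X.reshape(-1,3),np.load("side0.npz")["X"].reshape(-1,3)])
for x0 in np.arange(.1,1.0,.1):
  print(round(x0,1),[ (lambda q:int(1000*q.max()) if len(q) else -1)(Y[(abs(Y[:,0]-x0)<.05)&(abs(Y[:,1]-y0)<.05)][:,2]) for y0 in np.arange(.5,-.55,-.1)])
E
```

```text
cjig pad 269 c [616.4  53. ] size [48.9 49. ] ang 47.2 z [0.011 0.014 0.016]
    [[582, 52], [618, 18], [651, 54], [615, 88]]
ejig pad 879 c [ 588.4 -116.4] size [137.2  82.8] ang 6.4 z [0.011 0.014 0.017]
    [[516, -83], [525, -165], [661, -150], [652, -68]]
sjig pad 665 c [ 574.8 -317.3] size [125.3  41.4] ang 1.4 z [0.011 0.014 0.017]
    [[512, -298], [513, -340], [638, -336], [637, -295]]
foam top 516 c [618.3 251.5] size [48.8 72.3] ang 16.5 z [0.063 0.066 0.069]
    [[585, 279], [605, 210], [652, 224], [631, 293]]
green 222 c [403.3 280.2] size [ 36.  120.6] ang 89.3 z [0.006 0.012 0.015]
    [[343, 263], [463, 261], [464, 297], [343, 299]]
red 324 c [427.7 292.4] size [139.4  74.7] ang 89.9 z [0.024 0.033 0.036]
    [[390, 223], [465, 223], [465, 362], [390, 362]]
white 321 c [404.8 278.8] size [85.  82.6] ang 38.5 z [0.032 0.042 0.045]
    [[346, 285], [397, 220], [464, 273], [412, 338]]
collar 204 c [401.9 273.9] size [41.6 42.7] ang 1.8 z [0.06  0.063 0.066]
    [[380, 295], [382, 252], [423, 253], [422, 296]]
[0.401 0.277 0.04 ]
glue 257 c [775.9 -37.2] size [38.1 40.3] ang 1.9 z [0.051 0.082 0.108]
    [[756, -18], [758, -58], [796, -57], [794, -16]]
0.1 [-1, -1, -1, 596, 597, 437, 330, 6, -728, -732, 634]
0.2 [-4, 19, 21, 6, 4, 5, 5, 23, 23, 5, 635]
0.3 [-1, 8, 19, 23, 314, 304, 328, 22, 36, 46, 636]
0.4 [-1, 35, 70, 45, 356, 356, 316, 35, 44, 40, 636]
0.5 [0, 21, 32, 38, 346, 354, 27, 26, 26, 18, 637]
0.6 [0, 7, 72, 74, 28, 29, 25, 27, 29, 22, 638]
0.7 [0, 13, 5, 68, 27, 27, 35, 27, 32, 33, 638]
0.8 [0, 121, 320, 121, 109, 130, 87, 31, 33, 30, 639]
0.9 [-1, 121, 322, 121, 106, 34, 32, 12, 27, 27, 640]
```

View pics/crop0.png

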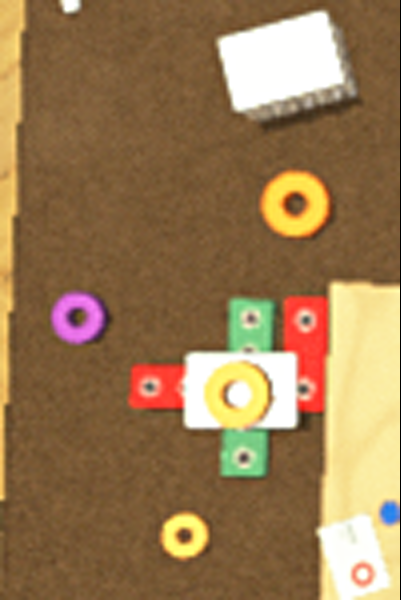

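The enlarged crop confirms it. The ring on the white slice, at crop (238,395), is brass and clearly larger than the loose brass one at (185,535). The orange ring at (295,203) and the purple one at (78,317) are to be left. Now the drill extent, a helper for deltas, and the first approach.

```bash
cat >> h.py <<'E'
def to(x,y,z,phi=None,p0=None):
    "deltas in tool axes from the pose now; phi=closing axis direction in deg (mod 180)"
    from scipy.spatial.transform import Rotation as Ro
    o=bot.get_obs(); q=o["tool_rot"]; R=Ro.from_quat([q[1],q[2],q[3],q[0]]).as_matrix()
    f=np.degrees(np.arctan2(R[1,1],R[0,1]))
    d=R.T@(np.array([x,y,z])-o["eef_pos"])
    s=0 if phi is None else (f-phi+90)%180-90
    print("t",round(o["t"],1),"at",np.round(o["eef_pos"],4),"phi",round(f,1),"q",np.round(o["q"],2),"w",round(o["gripper_width"],3),"gf",np.round(o["grasp_force"],1),"-> delta",np.round(d,4),"spin",round(s,1))
E
python3 - <<'E'
from h import *
Y=np.concatenate([np.load(c+"0.npz")["X"].reshape(-1,3) for c in("top","side")]); Y=Y[~np.isnan(Y).any(1)]
D=Y[(Y[:,0]>.2)&(Y[:,0]<.58)&(abs(Y[:,1])<.2)&(Y[:,2]>.05)]
for z in np.arange(.05,.4,.05):
    d=D[(D[:,2]>=z)&(D[:,2]<z+.05)]; print(round(z,2),len(d),np.round(np.percentile(d,[0.5,99.5],axis=0)[:,:2],3).tolist())
to(.402,.276,.16,40)
E
```

```text
0.05 3208 [[0.287, -0.06], [0.45, 0.126]]
0.1 343 [[0.34, 0.029], [0.45, 0.083]]
0.15 512 [[0.333, 0.015], [0.45, 0.083]]
0.2 785 [[0.256, 0.009], [0.45, 0.094]]
0.25 2998 [[0.254, -0.017], [0.45, 0.091]]
0.3 1688 [[0.263, -0.103], [0.45, 0.089]]
0.35 722 [[0.4, 0.029], [0.45, 0.081]]
t 1.1 at [0.1616 0.6554 0.2393] phi 76.1 q [-1.44  0.48  0.02  1.56 -0.01  1.11 -0.08] w 1.004 gf 0.0 -> delta [-0.3242 -0.3108  0.0793] spin 36.1
```

Call:
{"api": "send_rows", "payload": {
  "deltas": "-.16 -.155 0 15;-.16 -.155 0 15;-.16 -.155 0 15;-.16 -.155 0 15;-.16 -.155 0 15",
  "claw": 1
}}

```text
t: 1.6
eef_pos: [0.283, 0.4621, 0.2395]
tool_rot: [0.001, 0.252, 0.968, -0.001]
contact_force: [0.2, -0.1, 1.0]
gripper_width: 1.002
grasp_force: 0.0
```

```bash
python3 -c "
from h import *
to(.402,.276,.12,40)"
```

```text
t 1.6 at [0.283  0.4621 0.2395] phi 60.8 q [-1.25  0.26  0.13  1.88 -0.04  1.01 -0.04] w 1.002 gf 0.0 -> delta [-0.1944 -0.1045  0.1199] spin 20.8
```

Call:
{"api": "send_rows", "payload": {
  "deltas": "-.195 -.105 .1 21;-.195 -.105 .1 21;-.195 -.105 .1 21;-.195 -.105 .1 21;-.195 -.105 .1 21"
}}

```text
t: 2.1
eef_pos: [0.4009, 0.2784, 0.1388]
tool_rot: [0.0, 0.422, 0.907, 0.0]
contact_force: [-0.3, 0.1, 0.2]
gripper_width: 1.001
grasp_force: 0.0
```

Call:
{"api": "send_rows", "payload": {
  "deltas": "0 0 0 0;0 0 0 0"
}}

```text
t: 2.3
eef_pos: [0.4004, 0.2798, 0.1392]
tool_rot: [-0.0, 0.423, 0.906, -0.0]
contact_force: [-0.6, 0.9, -0.4]
gripper_width: 0.997
grasp_force: 0.0
```

```bash
python3 -c "
from h import *
p=bot.read_camera('side'); X=cloud(p)
q=X[(abs(X[...,0]-.402)<.04)&(abs(X[...,1]-.276)<.05)&(X[...,2]>.052)&(X[...,2]<.072)]
print(len(q),q.min(0),q.max(0))
save(p,'side1.png')
to(.402,.276,.056,40)"
```

```text
184 [0.38115634 0.252195   0.05206187] [0.42260303 0.29905924 0.06675372]
t 2.4 at [0.4    0.2812 0.1396] phi 40.1 q [-0.96  0.31  0.27  2.1  -0.12  0.75  0.08] w 1.002 gf 0.0 -> delta [-0.0053 -0.0019  0.0836] spin 0.1
```

View pics/side1.png

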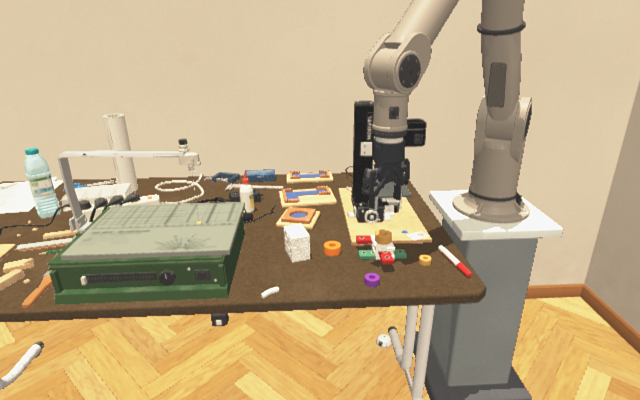

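The arm stands over the pile at about (385,200). Its forearm is well above the drill, so paths over the jigs look clear. I'll descend on the collar.

Call:
{"api": "send_rows", "payload": {
  "deltas": "-.005 -.002 .03 0;-.005 -.002 .06 0;-.005 -.002 .083 0;-.005 -.002 .083 0;-.005 -.002 .083 0"
}}

```text
t: 2.85
eef_pos: [0.4014, 0.2768, 0.0569]
tool_rot: [-0.0, 0.421, 0.907, 0.0]
contact_force: [0.6, 1.0, 0.8]
gripper_width: 1.0
grasp_force: 0.0
```

Call:
{"api": "send_rows", "payload": {
  "deltas": "0 0 0 0;0 0 0 0;0 0 0 0;0 0 0 0;0 0 0 0",
  "claw": 0,
  "force": 30
}}

```text
t: 3.35
eef_pos: [0.4021, 0.2759, 0.0575]
tool_rot: [0.0, 0.422, 0.907, 0.001]
contact_force: [-2.8, -1.3, 8.3]
gripper_width: 0.499
grasp_force: 29.2
```

Call:
{"api": "send_rows", "payload": {
  "deltas": "0 0 0 0;0 0 0 0;0 0 -.02 0;0 0 -.06 0;0 0 -.1 0"
}}

```text
t: 3.85
eef_pos: [0.401, 0.2747, 0.1572]
tool_rot: [-0.0, 0.422, 0.907, -0.001]
contact_force: [1.2, 0.9, -1.9]
gripper_width: 0.498
grasp_force: 31.4
```

```bash
python3 -c "
from h import *
to(.6165,.0525,.1,90)"
```

```text
t 3.9 at [0.401  0.2747 0.1572] phi 40.1 q [-0.97  0.28  0.28  2.09 -0.11  0.79  0.08] w 0.498 gf 31.4 -> delta [-0.3088  0.0216  0.0572] spin -49.9
```

Call:
{"api": "send_rows", "payload": {
  "deltas": "-.155 .01 0 0;-.155 .01 0 0;-.155 .01 0 0;-.155 .01 0 0;-.155 .01 0 0"
}}

```text
t: 4.35
eef_pos: [0.51, 0.1614, 0.1564]
tool_rot: [0.0, 0.423, 0.906, -0.0]
contact_force: [0.2, 1.5, -2.5]
gripper_width: 0.502
grasp_force: 31.4
```

Call:
{"api": "send_rows", "payload": {
  "deltas": "-.154 .0115 .05 0;-.154 .0115 .05 0;-.154 .0115 .05 0;-.154 .0115 .05 0;-.154 .0115 .05 0"
}}

```text
t: 4.85
eef_pos: [0.6171, 0.0523, 0.1052]
tool_rot: [-0.001, 0.422, 0.906, -0.001]
contact_force: [-0.6, 0.8, -1.6]
gripper_width: 0.499
grasp_force: 31.5
```

```bash
python3 - <<'E'
from h import *
p=bot.read_camera("top"); X=cloud(p); im=p["img"]
for n in("collar","collar_jig"): print(n,[(np.round(r["xyz"],3).tolist(),round(r["confidence"],2)) for r in bot.landmark_of(p,n)])
np.savez("top1.npz",X=X,img=im)
hsv=cv2.cvtColor(im,cv2.COLOR_RGB2HSV).astype(int); H,S,V=[hsv[...,i] for i in range(3)]
# upper slice
m=(np.hypot(X[...,0]-.402,X[...,1]-.277)<.1)&(X[...,2]>.037)
def rect(m,n):
    P=X[m]; P=P[~np.isnan(P).any(1)]; r=cv2.minAreaRect(P[:,:2].astype(np.float32)*1000)
    print(n,len(P),np.round(r[0],1),np.round(r[1],1),round(r[2],1),np.round(P.mean(0),4))
rect(m,"upper")
# orange jig block outline
m=(np.hypot(X[...,0]-.6165,X[...,1]-.0525)<.09)&(X[...,2]>.004)&(X[...,2]<.035)
rect(m,"cjig")
# template fits of the blue pads
blue=(H>105)&(H<130)&(S>80)
from scipy.optimize import differential_evolution as DE
def fit(rects,c,rad,y0):
    P=X[(np.hypot(X[...,0]-c[0],X[...,1]-c[1])<rad)]; B=blue[(np.hypot(X[...,0]-c[0],X[...,1]-c[1])<rad)]
    def f(v):
        d=P[:,:2]-v[:2]; a=v[2]; u=d@[np.cos(a),np.sin(a)]; w=d@[-np.sin(a),np.cos(a)]
        I=np.zeros(len(P),bool)
        for r in rects: I|=(u>r[0])&(u<r[1])&(w>r[2])&(w<r[3])
        return (I!=B).sum()
    r=DE(f,[(c[0]-.03,c[0]+.03),(c[1]-.03,c[1]+.03),(y0-.2,y0+.2)],seed=1,maxiter=150); print(np.round(r.x[:2],4),np.degrees(r.x[2]).round(1),r.fun,B.sum())
fit([(-.081,.061,-.02,.02),(.021,.061,-.02,.067)],(.6,-.139),.12,.1)
fit([(-.066,.066,-.021,.021)],(.5745,-.3175),.1,0)
to(.6165,.0525,.03)
E
```

```text
collar [([0.53, 0.249, -0.004], 0.73), ([0.3, 0.321, -0.002], 0.51), ([0.448, 0.394, -0.002], 0.45)]
collar_jig []
upper 506 [404.7 275.7] [ 69.4 131.7] 20.0 [0.4021 0.2765 0.0421]
cjig 124 [608.9  -8.8] [91.4 38.5] 1.3 [ 6.212e-01 -4.000e-04  1.260e-02]
[ 0.599  -0.1378] 6.5 127.0 876
[ 0.5728 -0.3173] 1.6 86.0 663
t 5.0 at [0.6161 0.056  0.1063] phi 40.3 q [-0.43  0.55  0.33  1.82 -0.24  0.81  0.72] w 0.505 gf 31.5 -> delta [-0.0031 -0.002   0.0763] spin 0
```

Call:
{"api": "send_rows", "payload": {
  "deltas": "-.003 -.002 .04 0;-.003 -.002 .07 0;-.003 -.002 .07 0;-.003 -.002 .07 0"
}}

```text
t: 5.4
eef_pos: [0.6172, 0.0512, 0.037]
tool_rot: [-0.0, 0.421, 0.907, 0.0]
contact_force: [0.3, -0.3, -2.6]
gripper_width: 0.499
grasp_force: 31.5
```

```bash
python3 -c "
from h import *
p=bot.read_camera('side'); save(p,'side2.png',(250,170,350,245),6)
to(.6155,.0525,.0295)"
```

```text
t 5.5 at [0.6183 0.0509 0.0379] phi 40.2 q [-0.39  0.65  0.29  1.85 -0.28  0.68  0.76] w 0.5 gf 31.5 -> delta [ 0.0031 -0.0011  0.0084] spin 0
```

View pics/side2.png

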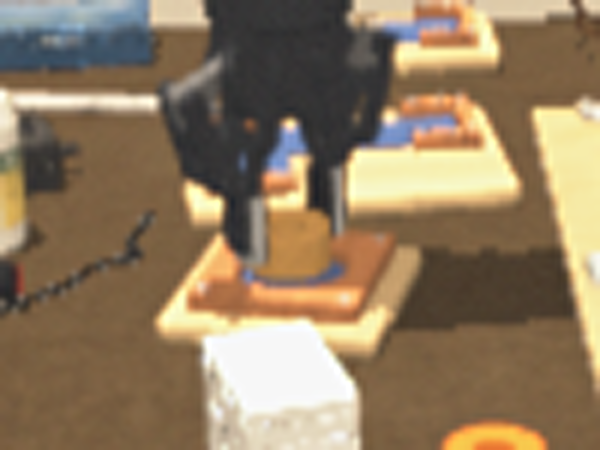

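The collar hangs over the blue pocket at crop (295,245), well centred. I'll lower and release it.

Call:
{"api": "send_rows", "payload": {
  "deltas": ".001 0 .004 0;.001 0 .008 0;.001 0 .008 0"
}}

```text
t: 5.75
eef_pos: [0.618, 0.0508, 0.0293]
tool_rot: [0.001, 0.421, 0.907, 0.001]
contact_force: [0.0, 1.3, 3.1]
gripper_width: 0.5
grasp_force: 32.4
```

Call:
{"api": "send_rows", "payload": {
  "deltas": "0 0 0 0;0 0 0 0;0 0 0 0;0 0 -.03 0;0 0 -.08 0",
  "claw": 1
}}

```text
t: 6.25
eef_pos: [0.6144, 0.05, 0.106]
tool_rot: [-0.003, 0.421, 0.907, -0.002]
contact_force: [0.5, -0.1, -0.1]
gripper_width: 1.0
grasp_force: 0.0
```

```bash
python3 -c "
from h import *
p=bot.read_camera('side'); X=cloud(p)
m=(np.hypot(X[...,0]-.616,X[...,1]-.052)<.035)&(X[...,2]>.028)&(X[...,2]<.05)
q=X[m]; print(len(q),q.min(0).round(4),q.max(0).round(4))
print([(np.round(r['xyz'],3).tolist(),round(r['confidence'],2)) for r in bot.landmark_of(p,'collar')])
Y=np.load('top1.npz')['X']; 
m=(np.hypot(Y[...,0]-.402,Y[...,1]-.277)<.06)&(Y[...,2]>.0385)&(Y[...,2]<.05); P=Y[m][:,:2]
for a in range(-20,21,5):
  t=np.radians(a); u=P@[np.cos(t),np.sin(t)]; w=P@[-np.sin(t),np.cos(t)]; l=np.percentile(u,[1,99]); k=np.percentile(w,[1,99]); print(a,np.round([l[1]-l[0],k[1]-k[0]],4))
print(P.mean(0),len(P))
to(.402,.2765,.15,0)"
```

```text
103 [0.5972 0.0325 0.0281] [0.6366 0.0758 0.0389]
[([0.525, 0.253, 0.003], 0.81), ([0.616, 0.049, 0.015], 0.64), ([0.449, 0.396, 0.001], 0.6), ([0.301, 0.317, 0.001], 0.56), ([0.4, 0.279, 0.01], 0.37)]
-20 [0.0619 0.0754]
-15 [0.0574 0.0741]
-10 [0.0533 0.0727]
-5 [0.0496 0.0726]
0 [0.0457 0.0718]
5 [0.0475 0.073 ]
10 [0.0509 0.0748]
15 [0.0548 0.0758]
20 [0.0583 0.0771]
[0.40174906 0.27656137] 481
t 6.3 at [0.6214 0.05   0.1144] phi 40.1 q [-0.43  0.55  0.34  1.82 -0.24  0.81  0.73] w 1.003 gf 0.0 -> delta [ 0.3144 -0.0216 -0.0376] spin 40.1
```

Call:
{"api": "send_rows", "payload": {
  "deltas": ".16 -.01 -.036 20;.16 -.01 -.036 20;.16 -.01 -.036 20;.16 -.01 -.036 20;.16 -.01 -.036 20"
}}

```text
t: 6.85
eef_pos: [0.5047, 0.1689, 0.1446]
tool_rot: [-0.001, 0.57, 0.821, 0.001]
contact_force: [0.8, -0.9, -0.1]
gripper_width: 0.997
grasp_force: 0.0
```

```bash
python3 -c "
from h import *
to(.402,.2765,.10,1)"
```

```text
t 6.8 at [0.5047 0.1689 0.1446] phi 20.4 q [-0.8   0.38  0.45  2.01 -0.23  0.8   0.14] w 0.997 gf 0.0 -> delta [ 0.1366 -0.0586  0.0448] spin 19.4
```

Call:
{"api": "send_rows", "payload": {
  "deltas": ".136 -.0585 .045 19;.136 -.0585 .045 19;.136 -.0585 .045 19;.136 -.0585 .045 19;.136 -.0585 .045 19"
}}

```text
t: 7.35
eef_pos: [0.4043, 0.2738, 0.0987]
tool_rot: [0.0, 0.699, 0.715, -0.001]
contact_force: [0.2, -0.6, -0.5]
gripper_width: 0.998
grasp_force: 0.0
```

Call:
{"api": "send_rows", "payload": {
  "deltas": "0 0 0 0"
}}

```text
t: 7.45
eef_pos: [0.4062, 0.2723, 0.0995]
tool_rot: [0.001, 0.701, 0.713, 0.0]
contact_force: [0.5, -0.5, 0.1]
gripper_width: 0.995
grasp_force: 0.0
```

```bash
python3 -c "
from h import *
to(.402,.2765,.041,1)"
```

```text
t 7.5 at [0.4062 0.2723 0.0995] phi 1.0 q [-1.11  0.4   0.48  2.14 -0.3   0.66 -0.41] w 0.995 gf 0.0 -> delta [ 0.0043 -0.0042  0.0585] spin 0.0
```

Call:
{"api": "send_rows", "payload": {
  "deltas": ".004 -.003 .03 0;.004 -.003 .058 0;.004 -.003 .058 0;.004 -.003 .058 0",
  "claw": 0.8
}}

```text
t: 7.85
eef_pos: [0.4029, 0.276, 0.0417]
tool_rot: [0.0, 0.701, 0.713, -0.0]
contact_force: [1.2, 1.0, 0.4]
gripper_width: 0.8
grasp_force: 0.0
```

Call:
{"api": "send_rows", "payload": {
  "deltas": "0 0 0 0;0 0 0 0;0 0 0 0;0 0 0 0;0 0 0 0",
  "claw": 0,
  "force": 20
}}

```text
t: 8.35
eef_pos: [0.4028, 0.2777, 0.0427]
tool_rot: [0.0, 0.7, 0.714, 0.001]
contact_force: [0.0, -3.1, 7.1]
gripper_width: 0.54
grasp_force: 20.2
```

Call:
{"api": "send_rows", "payload": {
  "deltas": "0 0 0 0;0 0 -.01 0;0 0 -.03 0;0 0 -.07 0;0 0 -.11 0"
}}

```text
t: 8.85
eef_pos: [0.401, 0.2772, 0.153]
tool_rot: [0.0, 0.7, 0.714, -0.001]
contact_force: [-0.0, 0.8, -0.4]
gripper_width: 0.538
grasp_force: 21.1
```

```bash
python3 - <<'E'
from h import *
p=bot.read_camera("side"); save(p,'side3.png',(330,150,450,280),4)
to(.6183,.2515,.15,16.5)
E
```

```text
t 8.9 at [0.4042 0.279  0.1588] phi 1.1 q [-1.19  0.3   0.55  2.1  -0.22  0.79 -0.49] w 0.54 gf 21.1 -> delta [-0.0315  0.2135  0.0098] spin -15.4
```

View pics/side3.png

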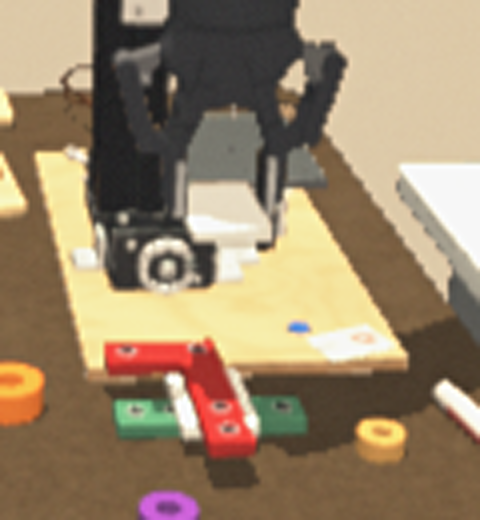

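The upper slice is held level at crop (230,210), and the elbow below at (215,400) is undisturbed. On to the foam block.

Call:
{"api": "send_rows", "payload": {
  "deltas": "-.03 .214 0 -15.4;-.03 .214 0 -15.4;-.03 .214 0 -15.4;-.03 .214 0 -15.4;-.03 .214 0 -15.4"
}}

```text
t: 9.4
eef_pos: [0.6206, 0.2497, 0.1527]
tool_rot: [0.002, 0.599, 0.801, 0.001]
contact_force: [-0.4, -0.8, -0.0]
gripper_width: 0.54
grasp_force: 21.1
```

Call:
{"api": "send_rows", "payload": {
  "deltas": "0 0 0 0;0 0 0 0"
}}

```text
t: 9.6
eef_pos: [0.6152, 0.2519, 0.1515]
tool_rot: [-0.0, 0.598, 0.801, -0.0]
contact_force: [-0.2, -0.0, 0.6]
gripper_width: 0.539
grasp_force: 21.1
```

```bash
python3 -c "
from h import *
to(.6183,.2515,.078,16.5)"
```

```text
t 9.6 at [0.6152 0.2519 0.1515] phi 16.5 q [-0.8   0.58  0.46  1.68 -0.31  0.95  0.06] w 0.539 gf 21.1 -> delta [-0.0013  0.0029  0.0735] spin 0.0
```

Call:
{"api": "send_rows", "payload": {
  "deltas": "-.001 .002 .04 0;-.001 .002 .07 0;-.001 .002 .072 0;-.001 .002 .072 0"
}}

```text
t: 10.0
eef_pos: [0.6167, 0.2522, 0.0797]
tool_rot: [-0.001, 0.597, 0.802, -0.001]
contact_force: [0.4, -0.6, 0.9]
gripper_width: 0.542
grasp_force: 22.7
```

```bash
python3 -c "
from h import *
to(.6183,.2515,.077,16.5)"
```

```text
t 10.0 at [0.6167 0.2522 0.0797] phi 16.6 q [-0.77  0.67  0.42  1.72 -0.35  0.83  0.1 ] w 0.542 gf 22.7 -> delta [-0.0011  0.0013  0.0027] spin 0.1
```

Call:
{"api": "send_rows", "payload": {
  "deltas": "-.001 .001 .003 0;-.001 .001 .003 0"
}}

```text
t: 10.2
eef_pos: [0.6198, 0.2511, 0.0776]
tool_rot: [0.0, 0.598, 0.802, 0.001]
contact_force: [0.3, 0.4, -1.2]
gripper_width: 0.539
grasp_force: 22.7
```

Call:
{"api": "send_rows", "payload": {
  "deltas": "0 0 0 0;0 0 0 0;0 0 0 0;0 0 -.03 0;0 0 -.08 0",
  "claw": 0.85
}}

```text
t: 10.7
eef_pos: [0.6169, 0.2501, 0.1538]
tool_rot: [-0.002, 0.598, 0.802, -0.003]
contact_force: [1.6, -0.1, 0.2]
gripper_width: 0.849
grasp_force: 0.0
```

```bash
python3 -c "
from h import *
p=bot.read_camera('side'); X=cloud(p)
m=(np.hypot(X[...,0]-.618,X[...,1]-.252)<.06)&(X[...,2]>.070)&(X[...,2]<.09)
P=X[m]; r=cv2.minAreaRect(P[:,:2].astype(np.float32)*1000); print(len(P),P.mean(0),r,np.percentile(P[:,2],[10,50,90]))
p=bot.read_camera('top'); X=cloud(p); np.savez('top2.npz',X=X,img=p['img']); im=p['img']
hsv=cv2.cvtColor(im,cv2.COLOR_RGB2HSV).astype(int); H,S,V=[hsv[...,i] for i in range(3)]
red=((H<6)|(H>172))&(S>140)
from scipy.optimize import differential_evolution as DE
n=np.hypot(X[...,0]-.402,X[...,1]-.277)<.12
P=X[n]; B=(red&(X[...,2]>.02))[n]
def f(v):
    d=P[:,:2]-v[:2]; a=v[2]; u=d@[np.cos(a),np.sin(a)]; w=d@[-np.sin(a),np.cos(a)]
    I=((u>-.075)&(u<.055)&(abs(w)<.014))|((u>.027)&(u<.055)&(w>-.014)&(w<.061))
    return (I!=B).sum()
r=DE(f,[(.38,.42),(.25,.3),(-1.9,-1.2)],seed=1); print('elbow',r.x,np.degrees(r.x[2]),r.fun,B.sum())
a=bot.landmark_of(p,'elbow'); print([(x['xyz'],x['confidence']) for x in a])
to(r.x[0],r.x[1],.11,np.degrees(r.x[2])+90)"
```

```text
295 [0.61960974 0.2560025  0.07620915] ((620.260498046875, 250.87966918945312), (47.48858642578125, 75.77928924560547), 16.88343620300293) [0.07348109 0.07664462 0.07790112]
elbow [ 0.4027978   0.29531339 -1.52459012] -87.35257917714017 357.0 474
[([0.4027, 0.2761, 0.0215], 0.63)]
t 10.8 at [0.622  0.2514 0.1603] phi 16.5 q [-0.8   0.58  0.47  1.67 -0.31  0.96  0.06] w 0.847 gf 0.0 -> delta [ 0.1044 -0.198   0.049 ] spin 13.9
```

The slice sits square on the block: 250.9/620.3 mm, 16.9°, top at 76 mm. The elbow fit is bad, so I'll check its mask.

```bash
python3 -c "
from h import *
a=np.load('top2.npz'); X=a['X']; im=a['img']
hsv=cv2.cvtColor(im,cv2.COLOR_RGB2HSV).astype(int); H,S,V=[hsv[...,i] for i in range(3)]
red=((H<8)|(H>172))&(S>140)&(np.hypot(X[...,0]-.402,X[...,1]-.277)<.12)&(X[...,2]>.015)
for r,c in [(r,c) for r in range(222,256,3) for c in [0]]: print(r,''.join('#' if v else '.' for v in red[r,190:260]))
for k in range(12):
  pass
P=X[red]; print(len(P))
la=P[P[:,1]>.26]; print('long arm x',np.percentile(la[:,0],[1,50,99]),'slope',np.polyfit(la[:,1],la[:,0],1)); print('y',np.percentile(P[:,1],[.5,99.5]),'leg x',np.percentile(P[P[:,1]<.245][:,0],[1,99]))
"
```

```text
222 ......................................................................
225 ...............................................##########.............
228 ...............................................###...####.............
231 ...............................................###...####.............
234 ...............................................##########.............
237 ...............................................##########.............
240 ...............................................#########..............
243 ....................####################################..............
246 .........................##############.#########....###..............
249 ....................##############################..####..............
252 .................................................#######..............
255 ......................................................................
474
long arm x [0.39142942 0.40477742 0.41626191] slope [-0.0321214   0.41322179]
y [0.16571414 0.31745018] leg x [0.39052586 0.46232437]
```

```bash
python3 -c "
from h import *
im=np.load('top2.npz')['img']; cv2.imwrite('pics/c2.png',cv2.resize(im[150:290,170:300],None,fx=4,fy=4,interpolation=cv2.INTER_CUBIC)[...,::-1])"
```

```text
(no output)
```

View pics/c2.png

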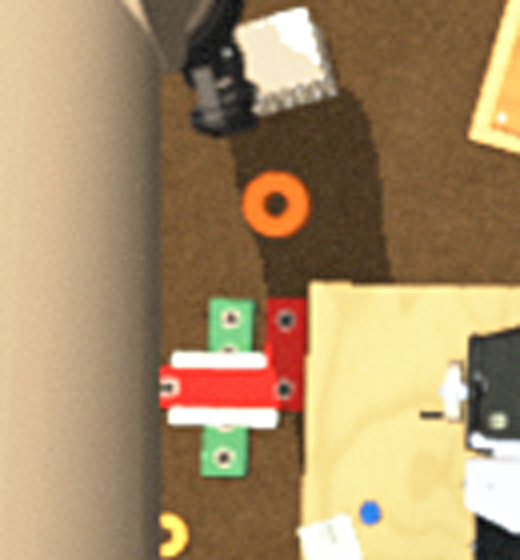

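The forearm hides the left end of the elbow, so the fit was wrong. The visible red, (165–305, 300–410) in the crop, is undisturbed: centre line x≈.404, origin y≈.277, yaw ≈ -88°. The lower slice's white strips, columns 168–278 in the crop, show its long side along world y, so I'll grip it along x later. Going for the elbow.

```bash
python3 -c "
from h import *
to(.404,.277,.11,1.8)"
```

```text
t 10.8 at [0.622  0.2514 0.1603] phi 16.5 q [-0.8   0.58  0.47  1.67 -0.31  0.96  0.06] w 0.847 gf 0.0 -> delta [ 0.0865 -0.2021  0.049 ] spin 14.7
```

Call:
{"api": "send_rows", "payload": {
  "deltas": ".08 -.202 0 14;.08 -.202 0 14;.08 -.202 0 14;.08 -.202 0 14;.08 -.202 0 14",
  "claw": 0.7
}}

```text
t: 11.35
eef_pos: [0.3973, 0.2697, 0.1549]
tool_rot: [-0.001, 0.69, 0.724, -0.002]
contact_force: [0.8, -0.1, 0.6]
gripper_width: 0.705
grasp_force: 0.0
```

```bash
python3 -c "
from h import *
to(.404,.277,.08,1.8)"
```

```text
t 11.3 at [0.3973 0.2697 0.1549] phi 2.8 q [-1.2   0.3   0.56  2.12 -0.23  0.79 -0.44] w 0.705 gf 0.0 -> delta [0.007  0.0074 0.0749] spin 1.0
```

Call:
{"api": "send_rows", "payload": {
  "deltas": ".007 .004 .04 1;.007 .004 .075 1;.007 .004 .075 1;.007 .004 .075 1;.007 .004 .075 1"
}}

```text
t: 11.85
eef_pos: [0.4077, 0.2772, 0.0825]
tool_rot: [0.0, 0.698, 0.716, 0.001]
contact_force: [-0.5, -0.5, -0.2]
gripper_width: 0.703
grasp_force: 0.0
```

```bash
python3 -c "
from h import *
to(.404,.277,.030,1.8)"
```

```text
t 11.8 at [0.4077 0.2772 0.0825] phi 1.5 q [-1.12  0.44  0.49  2.14 -0.35  0.63 -0.36] w 0.703 gf 0.0 -> delta [-0.0002 -0.0038  0.0525] spin -0.3
```

Call:
{"api": "send_rows", "payload": {
  "deltas": "0 -.003 .03 0;0 -.003 .052 0;0 -.003 .052 0;0 -.003 .052 0"
}}

```text
t: 12.25
eef_pos: [0.4046, 0.2772, 0.0305]
tool_rot: [0.0, 0.698, 0.716, 0.001]
contact_force: [0.7, 0.6, 0.3]
gripper_width: 0.7
grasp_force: 0.0
```

Call:
{"api": "send_rows", "payload": {
  "deltas": "0 0 0 0;0 0 0 0;0 0 0 0;0 0 0 0;0 0 0 0",
  "claw": 0,
  "force": 40
}}

```text
t: 12.75
eef_pos: [0.4044, 0.2776, 0.0306]
tool_rot: [-0.0, 0.698, 0.716, 0.001]
contact_force: [-1.3, -0.5, 10.0]
gripper_width: 0.312
grasp_force: 39.1
```

Call:
{"api": "send_rows", "payload": {
  "deltas": "0 0 0 0;0 0 -.01 0;0 0 -.03 0;0 0 -.07 0;0 0 -.11 0"
}}

```text
t: 13.25
eef_pos: [0.4032, 0.2763, 0.1407]
tool_rot: [0.0, 0.698, 0.716, -0.001]
contact_force: [0.7, 0.5, -1.7]
gripper_width: 0.317
grasp_force: 40.2
```

```bash
python3 -c "
from h import *
p=bot.read_camera('side'); save(p,'side4.png',(330,150,450,280),4)
to(.6,.10,.14,50)"
```

```text
t 13.3 at [0.4066 0.2782 0.1464] phi 1.4 q [-1.2   0.33  0.58  2.11 -0.26  0.76 -0.44] w 0.318 gf 40.3 -> delta [-0.183   0.1889  0.0064] spin -48.6
```

View pics/side4.png

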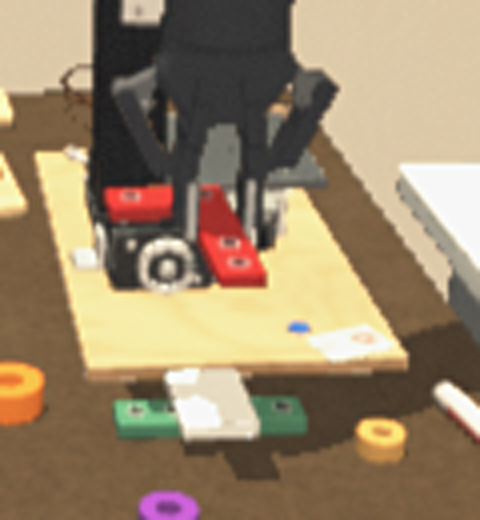

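The elbow is held level, at crop (215,230). The strap and lower slice are in place at (210,405). Moving to the elbow jig with a -95° spin in total.

Call:
{"api": "send_rows", "payload": {
  "deltas": "-.09 .17 -.02 -25;-.09 .17 -.02 -25;-.09 .17 -.02 -25;-.09 .17 -.02 -25;-.09 .17 -.02 -25"
}}

```text
t: 13.8
eef_pos: [0.5821, 0.186, 0.1613]
tool_rot: [0.003, 0.529, 0.848, 0.001]
contact_force: [-0.3, 0.2, -1.5]
gripper_width: 0.314
grasp_force: 40.3
```

```bash
python3 -c "
from h import *
to(.6,.03,.16,60)"
```

```text
t 13.8 at [0.5821 0.186  0.1613] phi 26.1 q [-0.77  0.49  0.48  1.82 -0.27  0.9   0.29] w 0.314 gf 40.3 -> delta [-0.148  -0.0525  0.0018] spin -33.9
```

Call:
{"api": "send_rows", "payload": {
  "deltas": "-.148 -.052 0 -35;-.148 -.052 0 -35;-.148 -.052 0 -35;-.148 -.052 0 -35;-.148 -.052 0 -35"
}}

```text
t: 14.3
eef_pos: [0.5953, 0.0331, 0.1598]
tool_rot: [0.0, 0.247, 0.969, -0.0]
contact_force: [-0.3, 0.3, -1.9]
gripper_width: 0.314
grasp_force: 40.3
```

```bash
python3 -c "
from h import *
to(.599,-.138,.12,96.5)"
```

```text
t 14.3 at [0.5953 0.0331 0.1598] phi 61.4 q [-0.42  0.45  0.34  1.84 -0.19  0.88  1.08] w 0.314 gf 40.3 -> delta [-0.0852 -0.1483  0.0399] spin -35.1
```

Call:
{"api": "send_rows", "payload": {
  "deltas": "-.085 -.148 .03 -35;-.085 -.148 .03 -35;-.085 -.148 .03 -35;-.085 -.148 .03 -35;-.085 -.148 .03 -35"
}}

```text
t: 14.8
eef_pos: [0.5989, -0.1381, 0.1288]
tool_rot: [-0.001, -0.055, 0.999, -0.001]
contact_force: [-0.2, 0.8, -0.9]
gripper_width: 0.317
grasp_force: 40.3
```

Call:
{"api": "send_rows", "payload": {
  "deltas": "0 0 0 0;0 0 0 0;0 0 0 0"
}}

```text
t: 15.1
eef_pos: [0.6004, -0.1318, 0.1294]
tool_rot: [0.0, -0.058, 0.998, 0.0]
contact_force: [-0.8, 0.3, -1.6]
gripper_width: 0.319
grasp_force: 40.3
```

```bash
python3 -c "
from h import *
to(.599,-.138,.06,96.5)"
```

```text
t 15.1 at [ 0.6004 -0.1318  0.1294] phi 96.6 q [-0.04  0.5   0.21  1.81 -0.13  0.84  1.92] w 0.319 gf 40.3 -> delta [ 0.0022 -0.006   0.0694] spin 0.1
```

Call:
{"api": "send_rows", "payload": {
  "deltas": ".001 -.004 .035 0;.001 -.004 .07 0;.001 -.004 .07 0;.001 -.004 .07 0;.001 -.004 .07 0"
}}

```text
t: 15.6
eef_pos: [0.6009, -0.1384, 0.0612]
tool_rot: [0.001, -0.057, 0.998, -0.0]
contact_force: [0.6, -0.3, -0.9]
gripper_width: 0.317
grasp_force: 40.3
```

```bash
python3 - <<'E'
from h import *
to(.599,-.138,.024,96.5)
p=bot.read_camera("side"); save(p,"side5.png",(265,165,345,225),8)
to(.599,-.138,.024,96.5)
bot.read_camera("side");to(.599,-.138,.024,96.5)
E
```

```text
t 15.6 at [ 0.6009 -0.1384  0.0612] phi 96.6 q [-0.01  0.6   0.18  1.84 -0.16  0.71  1.95] w 0.317 gf 40.3 -> delta [0.002  0.0006 0.0372] spin 0.1
t 15.7 at [ 0.601  -0.1385  0.0614] phi 96.6 q [-0.01  0.6   0.18  1.84 -0.16  0.71  1.95] w 0.307 gf 40.3 -> delta [0.002  0.0008 0.0374] spin 0.1
t 15.7 at [ 0.6008 -0.1387  0.0613] phi 96.6 q [-0.01  0.6   0.18  1.84 -0.16  0.71  1.95] w 0.315 gf 40.3 -> delta [0.0019 0.0009 0.0373] spin 0.1
```

View pics/side5.png

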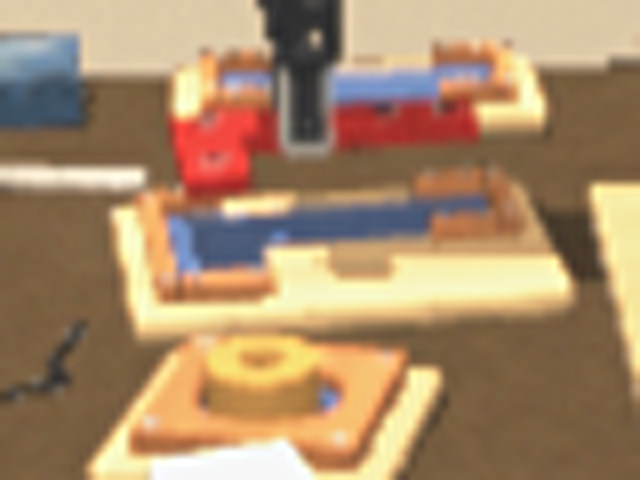

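The elbow (red, crop (180–475,100–190)) is the right way round above its pad, and the collar is seated in its pocket at (260,375). I'll check the elbow's offset in the hand.

```bash
python3 - <<'E'
from h import *
a=np.radians(6.5)
for c in("top","side"):
    p=bot.read_camera(c); X=cloud(p); hsv=cv2.cvtColor(p["img"],cv2.COLOR_RGB2HSV).astype(int); H,S,V=[hsv[...,i] for i in range(3)]
    m=((H<7)|(H>173))&(S>150)&(np.hypot(X[...,0]-.6,X[...,1]+.13)<.12)&(X[...,2]>.042)&(X[...,2]<.075)
    d=X[m][:,:2]-[.599,-.138]; u=d@[np.cos(a),np.sin(a)]; w=d@[-np.sin(a),np.cos(a)]
    print(c,m.sum(),"u",np.percentile(u,[1,2,98,99]).round(4),"w leg",np.percentile(w[u>.03],[2,98]).round(4),"w arm",np.percentile(w[u<0],[2,98]).round(4),"z",np.median(X[m][:,2]).round(4))
    if c=="top":
        k=u<.02; print("arm slope deg",np.degrees(np.polyfit(u[k],w[k],1)[0]))
to(.599,-.138,.024,96.5)
E
```

```text
Traceback (most recent call last):
IndexError: index -1 is out of bounds for axis 0 with size 0
```

```bash
python3 - <<'E'
from h import *
a=np.radians(6.5)
p=bot.read_camera("side"); X=cloud(p); hsv=cv2.cvtColor(p["img"],cv2.COLOR_RGB2HSV).astype(int); H,S,V=[hsv[...,i] for i in range(3)]
n=np.hypot(X[...,0]-.6,X[...,1]+.13)<.12
m=((H<7)|(H>173))&(S>150)&n&(X[...,2]>.04)&(X[...,2]<.08)
def ext(m,s):
    d=X[m][:,:2]-[.599,-.138]; u=d@[np.cos(a),np.sin(a)]; w=d@[-np.sin(a),np.cos(a)]
    print(s,m.sum(),"u",np.percentile(u,[0,2,98,100]).round(4),"w",np.percentile(w,[0,2,98,100]).round(4),"z",np.median(X[m][:,2]).round(4))
ext(m,"elbow"); ext((H>105)&(H<130)&(S>80)&n,"pad")
E
```

```text
elbow 182 u [-0.0719 -0.0686  0.0561  0.0569] w [-0.0111 -0.0066  0.0602  0.0652] z 0.0628
pad 95 u [-0.0495 -0.0457  0.0559  0.0573] w [-0.0075 -0.0051  0.0345  0.0366] z 0.0152
```

Call:
{"api": "send_rows", "payload": {
  "deltas": ".002 .001 .015 0;.002 .001 .025 0;.002 .001 .032 0;.002 .001 .037 0;.002 .001 .037 0"
}}

```text
t: 16.3
eef_pos: [0.5965, -0.1378, 0.0233]
tool_rot: [-0.001, -0.057, 0.998, 0.001]
contact_force: [-8.1, 1.1, 16.5]
gripper_width: 0.31
grasp_force: 42.7
```

```bash
python3 -c "
from h import *
to(.599,-.138,.0236,96.5); print(bot.get_obs()['contact_force'])"
```

```text
t 16.3 at [ 0.5965 -0.1378  0.0233] phi 96.5 q [ 0.    0.65  0.17  1.86 -0.17  0.64  1.96] w 0.31 gf 42.7 -> delta [-0.0025 -0.0005 -0.0003] spin 0.0
[-8.13102291  1.0703758  16.53716293]
```

Call:
{"api": "send_rows", "payload": {
  "deltas": "0 0 -.001 0;0 0 -.001 0"
}}

```text
t: 16.5
eef_pos: [0.5973, -0.138, 0.0233]
tool_rot: [-0.0, -0.057, 0.998, 0.0]
contact_force: [-1.6, 0.8, 3.6]
gripper_width: 0.311
grasp_force: 41.4
```

Call:
{"api": "send_rows", "payload": {
  "deltas": "0 0 0 0;0 0 0 0;0 0 0 0;0 0 -.03 0;0 0 -.08 0",
  "claw": 0.7
}}

```text
t: 17.0
eef_pos: [0.5947, -0.1373, 0.1009]
tool_rot: [-0.004, -0.057, 0.998, 0.001]
contact_force: [1.7, 0.8, 0.8]
gripper_width: 0.7
grasp_force: 0.0
```

```bash
cat >> h.py <<'E'
def elbow_check():
    a=np.radians(6.5)
    p=bot.read_camera("side"); X=cloud(p); hsv=cv2.cvtColor(p["img"],cv2.COLOR_RGB2HSV).astype(int); H,S,V=[hsv[...,i] for i in range(3)]
    n=np.hypot(X[...,0]-.6,X[...,1]+.13)<.12
    m=((H<7)|(H>173))&(S>150)&n&(X[...,2]>.012)&(X[...,2]<.08)
    d=X[m][:,:2]-[.599,-.138]; u=d@[np.cos(a),np.sin(a)]; w=d@[-np.sin(a),np.cos(a)]; z=X[m][:,2]
    print("elbow",m.sum(),"u",np.percentile(u,[0,2,98,100]).round(4),"w",np.percentile(w,[0,2,98,100]).round(4),"z",np.percentile(z,[5,50,95]).round(4))
    print("plane",np.linalg.lstsq(np.c_[u,w,np.ones(len(u))],z,rcond=None)[0].round(4))
    save(p,"elb.png",(265,165,345,225),8)
E
python3 -c "
from h import *
elbow_check()
to(.58,.05,.16,40)"
```

```text
elbow 200 u [-0.0747 -0.0711  0.0522  0.0539] w [-0.0175 -0.01    0.0594  0.0629] z [0.0181 0.0262 0.0287]
plane [ 0.0205 -0.0211  0.0254]
t 17.1 at [ 0.6007 -0.139   0.1111] phi 96.5 q [-0.03  0.53  0.2   1.82 -0.14  0.8   1.93] w 0.702 gf 0.0 -> delta [-0.0012  0.19   -0.0492] spin 56.5
```

View pics/elb.png

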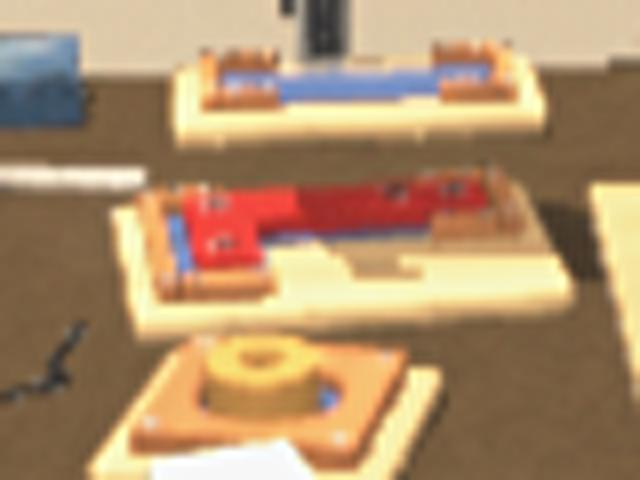

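The elbow lies flat in its jig (crop (190–490,180–265), top at 26 mm) and the collar is seated. Now the lower slice and strap.

```bash
cat >> h.py <<'E'
def boxfit(m,X,L,W,s):
    P=X[m][:,:2]; P=P[~np.isnan(P).any(1)]
    best=None
    for a in np.radians(np.arange(-20,20.5,.5)):
        u=P@[np.cos(a),np.sin(a)]; w=P@[-np.sin(a),np.cos(a)]
        lu=np.percentile(u,[1,99]); lw=np.percentile(w,[1,99]); A=np.prod([np.ptp(lu),np.ptp(lw)])
        if best is None or A<best[0]: best=(A,a,lu.mean(),lw.mean(),np.ptp(lu),np.ptp(lw))
    A,a,cu,cw,l,w=best
    print(s,len(P),"c",np.round([cu*np.cos(a)-cw*np.sin(a),cu*np.sin(a)+cw*np.cos(a)],4),"yaw",np.degrees(a).round(1),"size",np.round([l,w],4))
E
python3 - <<'E'
from h import *
p=bot.read_camera("top"); X=cloud(p); hsv=cv2.cvtColor(p["img"],cv2.COLOR_RGB2HSV).astype(int); H,S,V=[hsv[...,i] for i in range(3)]
n=np.hypot(X[...,0]-.403,X[...,1]-.277)<.09
boxfit(n&(S<60)&(V>150)&(X[...,2]>.016)&(X[...,2]<.03),X,0,0,"slice")
boxfit(n&(H>40)&(H<90)&(S>60)&(X[...,2]<.02),X,0,0,"strap")
print([(np.round(r['xyz'],4),round(r['confidence'],2)) for r in bot.landmark_of(p,'strap')])
n=np.hypot(X[...,0]-.618,X[...,1]-.252)<.06
boxfit(n&(X[...,2]>.071),X,0,0,"slice1")
E
```

```text
slice 456 c [0.4013 0.2781] yaw 0.0 size [0.0455 0.0702]
strap 251 c [0.4031 0.2807] yaw -1.0 size [0.1171 0.0338]
[(array([0.405 , 0.2772, 0.001 ]), 0.84)]
slice1 491 c [0.6194 0.2492] yaw 15.5 size [0.0463 0.0697]
```

Call:
{"api": "send_rows", "payload": {
  "deltas": "0 .19 -.05 40;0 .19 -.05 40;0 .19 -.05 40;0 .19 -.05 40;0 .19 -.05 40"
}}

```text
t: 17.65
eef_pos: [0.5752, 0.0603, 0.1533]
tool_rot: [-0.001, 0.285, 0.959, 0.002]
contact_force: [-0.2, -0.2, 0.2]
gripper_width: 0.7
grasp_force: 0.0
```

```bash
python3 -c "
from h import *
to(.5,.19,.16,20)"
```

```text
t 17.6 at [0.5752 0.0603 0.1533] phi 56.9 q [-0.5   0.43  0.37  1.89 -0.21  0.85  0.97] w 0.7 gf 0.0 -> delta [ 0.1339  0.0676 -0.0061] spin 36.9
```

Call:
{"api": "send_rows", "payload": {
  "deltas": ".134 .068 0 37;.134 .068 0 37;.134 .068 0 37;.134 .068 0 37;.134 .068 0 37",
  "claw": 0.8
}}

```text
t: 18.15
eef_pos: [0.4993, 0.184, 0.1521]
tool_rot: [-0.001, 0.577, 0.817, -0.001]
contact_force: [0.3, -0.1, -0.4]
gripper_width: 0.799
grasp_force: 0.0
```

```bash
python3 -c "
from h import *
to(.4015,.278,.08,0.5)"
```

```text
t 18.1 at [0.4993 0.184  0.1521] phi 19.6 q [-0.88  0.38  0.51  2.01 -0.26  0.82  0.12] w 0.799 gf 0.0 -> delta [ 0.1213 -0.0606  0.0722] spin 19.1
```

Call:
{"api": "send_rows", "payload": {
  "deltas": ".121 -.061 .04 19;.121 -.061 .07 19;.121 -.061 .07 19;.121 -.061 .07 19;.121 -.061 .07 19"
}}

```text
t: 18.65
eef_pos: [0.4017, 0.2752, 0.0819]
tool_rot: [0.0, 0.702, 0.712, -0.002]
contact_force: [0.5, -0.2, -0.0]
gripper_width: 0.798
grasp_force: 0.0
```

Call:
{"api": "send_rows", "payload": {
  "deltas": "0 0 0 0;0 0 0 0"
}}

```text
t: 18.85
eef_pos: [0.4049, 0.2741, 0.0839]
tool_rot: [0.0, 0.705, 0.71, 0.001]
contact_force: [0.6, -0.9, -0.3]
gripper_width: 0.8
grasp_force: 0.0
```

```bash
python3 -c "
from h import *
to(.4015,.278,.022,0.5)"
```

```text
t 18.9 at [0.4049 0.2741 0.0839] phi 0.4 q [-1.14  0.44  0.52  2.15 -0.37  0.63 -0.36] w 0.8 gf 0.0 -> delta [ 0.0039 -0.0034  0.0619] spin -0.1
```

Call:
{"api": "send_rows", "payload": {
  "deltas": ".003 -.002 .03 0;.003 -.002 .061 0;.003 -.002 .061 0;.003 -.002 .061 0"
}}

```text
t: 19.25
eef_pos: [0.4022, 0.2771, 0.0229]
tool_rot: [0.0, 0.704, 0.71, -0.0]
contact_force: [0.2, 0.4, -0.0]
gripper_width: 0.797
grasp_force: 0.0
```

Call:
{"api": "send_rows", "payload": {
  "deltas": "0 0 0 0;0 0 0 0;0 0 0 0;0 0 0 0;0 0 0 0",
  "claw": 0,
  "force": 20
}}

```text
t: 19.75
eef_pos: [0.4025, 0.2784, 0.0239]
tool_rot: [0.0, 0.704, 0.71, 0.001]
contact_force: [-0.4, -1.5, 4.9]
gripper_width: 0.538
grasp_force: 19.7
```

Call:
{"api": "send_rows", "payload": {
  "deltas": "0 0 0 0;0 0 -.01 0;0 0 -.03 0;0 0 -.07 0;0 0 -.12 0"
}}

```text
t: 20.25
eef_pos: [0.4005, 0.2772, 0.1436]
tool_rot: [0.0, 0.704, 0.71, -0.001]
contact_force: [0.5, 1.1, 0.8]
gripper_width: 0.541
grasp_force: 20.8
```

```bash
python3 -c "
from h import *
to(.6185,.2505,.15,16.2)"
```

```text
t 20.2 at [0.4005 0.2772 0.1436] phi 0.5 q [-1.23  0.34  0.61  2.12 -0.28  0.77 -0.44] w 0.541 gf 20.8 -> delta [-0.0288  0.2178 -0.0067] spin -15.7
```

Call:
{"api": "send_rows", "payload": {
  "deltas": "-.029 .215 -.01 -15.5;-.029 .215 -.01 -15.5;-.029 .215 -.01 -15.5;-.029 .215 -.01 -15.5;-.029 .215 -.01 -15.5"
}}

```text
t: 20.75
eef_pos: [0.6215, 0.2489, 0.1547]
tool_rot: [0.002, 0.603, 0.798, 0.001]
contact_force: [-0.0, -0.4, -0.3]
gripper_width: 0.535
grasp_force: 20.8
```

Call:
{"api": "send_rows", "payload": {
  "deltas": "0 0 0 0;0 0 .03 0;0 0 .055 0;0 0 .055 0;0 0 .055 0"
}}

```text
t: 21.25
eef_pos: [0.6157, 0.2516, 0.0982]
tool_rot: [-0.0, 0.601, 0.799, -0.0]
contact_force: [0.3, 0.3, -0.7]
gripper_width: 0.54
grasp_force: 20.8
```

```bash
python3 -c "
from h import *
to(.6185,.2505,.0875,16.2)"
```

```text
t 21.2 at [0.6157 0.2516 0.0982] phi 16.1 q [-0.81  0.66  0.48  1.72 -0.38  0.86  0.11] w 0.54 gf 20.8 -> delta [-0.0018  0.0024  0.0107] spin -0.1
```

Call:
{"api": "send_rows", "payload": {
  "deltas": "-.001 .001 .005 0;-.001 .001 .0105 0;-.001 .001 .0105 0;-.001 .001 .0105 0"
}}

```text
t: 21.65
eef_pos: [0.6184, 0.2506, 0.0875]
tool_rot: [0.0, 0.602, 0.799, 0.001]
contact_force: [1.0, 0.4, 2.0]
gripper_width: 0.536
grasp_force: 23.9
```

Call:
{"api": "send_rows", "payload": {
  "deltas": "0 0 0 0;0 0 0 0;0 0 0 0;0 0 -.03 0;0 0 -.08 0",
  "claw": 0.85
}}

```text
t: 22.15
eef_pos: [0.6151, 0.2497, 0.164]
tool_rot: [-0.002, 0.601, 0.799, -0.004]
contact_force: [-0.0, 1.8, 0.4]
gripper_width: 0.851
grasp_force: 0.0
```

```bash
python3 -c "
from h import *
p=bot.read_camera('side'); X=cloud(p)
m=(np.hypot(X[...,0]-.618,X[...,1]-.252)<.06)&(X[...,2]>.0805)&(X[...,2]<.1)
boxfit(m,X,0,0,'slice2'); print(np.percentile(X[m][:,2],[5,50,95])); save(p,'foam.png',(265,215,425,285),5)
m=(np.hypot(X[...,0]-.403,X[...,1]-.279)<.09)&(X[...,2]>.008)
hsv=cv2.cvtColor(p['img'],cv2.COLOR_RGB2HSV).astype(int); boxfit(m&(hsv[...,0]>40)&(hsv[...,0]<90)&(hsv[...,1]>60),X,0,0,'strap')
to(.404,.2795,.15,89)"
```

```text
slice2 282 c [0.6179 0.2523] yaw 16.5 size [0.0466 0.0717]
[0.08220021 0.08585234 0.08739653]
strap 293 c [0.4035 0.2809] yaw -1.5 size [0.1169 0.0313]
t 22.2 at [0.621  0.251  0.1753] phi 16.0 q [-0.84  0.57  0.53  1.66 -0.33  0.99  0.08] w 0.85 gf 0.0 -> delta [ 0.0872 -0.2009  0.0238] spin -73.0
```

View pics/foam.png

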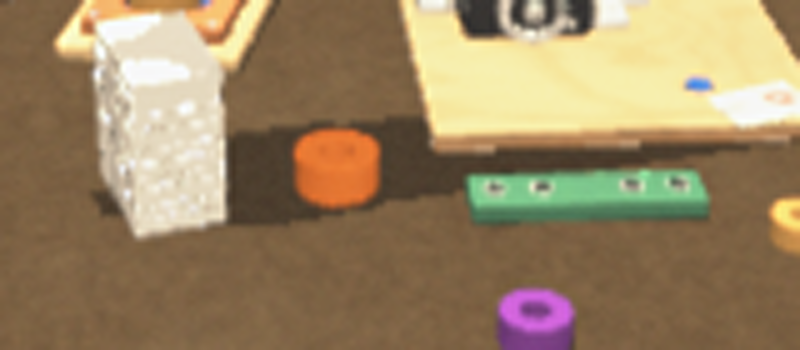

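Both slices are stacked squarely on the block (crop (160,100)). The strap lies free at (590,195): centre (.403,.281), yaw about -1.3°.

Call:
{"api": "send_rows", "payload": {
  "deltas": ".087 -.2 .03 -40;.087 -.2 .03 -40;.087 -.2 .03 -40;.087 -.2 .03 -40;.087 -.2 .03 -40",
  "claw": 0.75
}}

```text
t: 22.7
eef_pos: [0.3964, 0.2788, 0.1359]
tool_rot: [-0.002, 0.288, 0.958, -0.001]
contact_force: [0.1, -0.3, 1.0]
gripper_width: 0.747
grasp_force: 0.0
```

```bash
python3 -c "
from h import *
to(.4035,.2808,.08,88.7)"
```

```text
t 22.7 at [0.3964 0.2788 0.1359] phi 56.6 q [-1.03  0.32  0.35  2.11 -0.16  0.74  0.41] w 0.747 gf 0.0 -> delta [-0.0049  0.0057  0.0559] spin -32.1
```

Call:
{"api": "send_rows", "payload": {
  "deltas": "-.003 .004 .03 -32;-.003 .004 .055 -32;-.003 .004 .055 -32;-.003 .004 .055 -32;-.003 .004 .055 -32"
}}

```text
t: 23.2
eef_pos: [0.4064, 0.2802, 0.0817]
tool_rot: [-0.0, 0.017, 1.0, 0.0]
contact_force: [-0.2, 0.2, -0.2]
gripper_width: 0.751
grasp_force: 0.0
```

Call:
{"api": "send_rows", "payload": {
  "deltas": "0 0 0 0;0 0 0 0"
}}

```text
t: 23.4
eef_pos: [0.4064, 0.2804, 0.082]
tool_rot: [0.0, 0.018, 1.0, 0.0]
contact_force: [0.0, -0.1, -0.1]
gripper_width: 0.756
grasp_force: 0.0
```

```bash
python3 -c "
from h import *
to(.4035,.2808,.011,88.7)"
```

```text
t 23.4 at [0.4064 0.2804 0.082 ] phi 87.9 q [-0.88  0.41  0.18  2.12 -0.13  0.62  0.92] w 0.756 gf 0.0 -> delta [0.003  0.0003 0.071 ] spin -0.8
```

Call:
{"api": "send_rows", "payload": {
  "deltas": ".003 0 .035 -.8;.003 0 .06 -.8;.003 0 .07 -.8;.003 0 .07 -.8;.003 0 .07 -.8"
}}

```text
t: 23.9
eef_pos: [0.4038, 0.2808, 0.0124]
tool_rot: [0.0, 0.01, 1.0, 0.0]
contact_force: [-0.0, 0.2, 0.6]
gripper_width: 0.752
grasp_force: 0.0
```

Call:
{"api": "send_rows", "payload": {
  "deltas": "0 0 0 0;0 0 0 0;0 0 0 0;0 0 0 0;0 0 0 0",
  "claw": 0,
  "force": 40
}}

```text
t: 24.4
eef_pos: [0.4038, 0.281, 0.0129]
tool_rot: [0.001, 0.01, 1.0, 0.001]
contact_force: [-1.5, -1.4, 7.2]
gripper_width: 0.333
grasp_force: 39.3
```

Call:
{"api": "send_rows", "payload": {
  "deltas": "0 0 0 0;0 0 -.01 0;0 0 -.03 0;0 0 -.07 0;0 0 -.12 0"
}}

```text
t: 24.9
eef_pos: [0.4021, 0.2794, 0.1325]
tool_rot: [-0.001, 0.01, 1.0, -0.001]
contact_force: [0.9, 1.5, -0.6]
gripper_width: 0.336
grasp_force: 40.2
```

```bash
python3 -c "
from h import *
to(.61,.1,.17,91.6)"
```

```text
t 24.9 at [0.4021 0.2794 0.1325] phi 88.8 q [-0.91  0.32  0.21  2.1  -0.1   0.73  0.91] w 0.336 gf 40.2 -> delta [-0.2114 -0.1753 -0.0376] spin -2.8
```

Call:
{"api": "send_rows", "payload": {
  "deltas": "-.195 -.1 -.03 -2.8;-.195 -.1 -.03 -2.8;-.195 -.1 -.03 -2.8;-.195 -.1 -.03 -2.8;-.195 -.1 -.03 -2.8"
}}

```text
t: 25.4
eef_pos: [0.6004, 0.1724, 0.1638]
tool_rot: [0.002, -0.012, 1.0, -0.001]
contact_force: [-0.1, -0.5, -1.1]
gripper_width: 0.336
grasp_force: 40.2
```

Call:
{"api": "send_rows", "payload": {
  "deltas": "0 -.23 0 0;0 -.23 0 0;0 -.23 0 0;0 -.23 0 0;0 -.23 0 0"
}}

```text
t: 25.9
eef_pos: [0.6019, -0.0587, 0.1628]
tool_rot: [0.0, -0.012, 1.0, -0.001]
contact_force: [-0.3, -0.5, -0.9]
gripper_width: 0.333
grasp_force: 40.2
```

```bash
python3 -c "
from h import *
to(.573,-.317,.12,91.6)"
```

```text
t 25.9 at [ 0.6019 -0.0587  0.1628] phi 91.4 q [-0.23  0.45  0.29  1.82 -0.16  0.89  1.73] w 0.333 gf 40.2 -> delta [ 0.0351 -0.2574  0.0433] spin -0.2
```

Call:
{"api": "send_rows", "payload": {
  "deltas": ".03 -.2 0 0;.03 -.2 0 0;.03 -.2 0 0;.03 -.2 0 0;.03 -.2 0 0"
}}

```text
t: 26.4
eef_pos: [0.5751, -0.264, 0.1632]
tool_rot: [-0.0, -0.008, 1.0, -0.003]
contact_force: [-0.7, -0.7, -0.7]
gripper_width: 0.337
grasp_force: 40.2
```

Call:
{"api": "send_rows", "payload": {
  "deltas": ".005 -.055 .04 0;.005 -.055 .07 0;.005 -.055 .07 0;.005 -.055 .07 0;.005 -.055 .07 0"
}}

```text
t: 26.9
eef_pos: [0.5767, -0.3082, 0.0936]
tool_rot: [0.001, -0.015, 1.0, -0.0]
contact_force: [-0.1, -0.5, -0.4]
gripper_width: 0.337
grasp_force: 40.2
```

Call:
{"api": "send_rows", "payload": {
  "deltas": "0 0 0 0;0 0 0 0;0 0 0 0"
}}

```text
t: 27.2
eef_pos: [0.5758, -0.3088, 0.0927]
tool_rot: [0.001, -0.015, 1.0, -0.0]
contact_force: [0.7, 0.4, -0.9]
gripper_width: 0.334
grasp_force: 40.2
```

```bash
python3 - <<'E'
from h import *
p=bot.read_camera("side"); X=cloud(p); hsv=cv2.cvtColor(p["img"],cv2.COLOR_RGB2HSV).astype(int); H,S,V=[hsv[...,i] for i in range(3)]
n=np.hypot(X[...,0]-.573,X[...,1]+.317)<.11
a=np.radians(1.6)
def ext(m,s):
    d=X[m][:,:2]-[.573,-.317]; u=d@[np.cos(a),np.sin(a)]; w=d@[-np.sin(a),np.cos(a)]
    print(s,m.sum(),"u",np.percentile(u,[0,2,98,100]).round(4),"w",np.percentile(w,[0,2,98,100]).round(4),"z",np.median(X[m][:,2]).round(4))
ext(n&(H>40)&(H<90)&(S>60)&(X[...,2]>.04),"strap"); ext(n&(H>105)&(H<130)&(S>80),"pad")
save(p,"strap.png",(265,155,345,215),8)
to(.573,-.317,.0267,91.6)
E
```

```text
strap 89 u [-0.0526 -0.052   0.0606  0.0608] w [-0.0001  0.0065  0.0295  0.0313] z 0.0903
pad 27 u [-0.0332 -0.0311  0.0307  0.0326] w [-0.0049 -0.0046  0.0167  0.018 ] z 0.0154
t 27.2 at [ 0.5756 -0.309   0.0925] phi 91.7 q [ 0.19  0.62  0.3   1.74 -0.23  0.82  2.19] w 0.335 gf 40.2 -> delta [ 0.0029 -0.0079  0.0658] spin 0.1
```

View pics/strap.png

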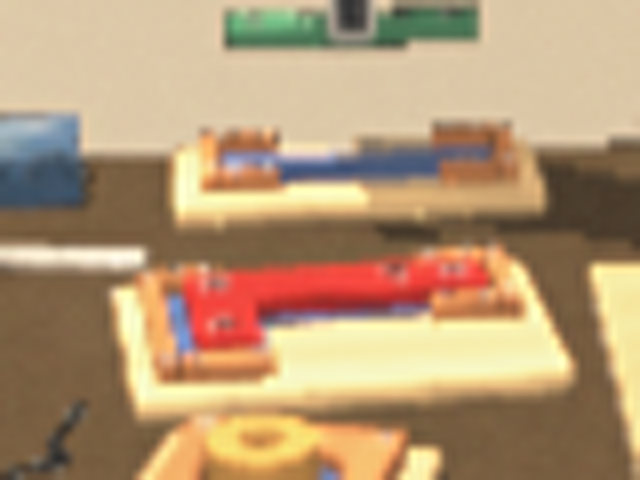

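The strap is held level at crop (350,25) above its jig. I'll lower it partway with the correction and check.

Call:
{"api": "send_rows", "payload": {
  "deltas": ".004 -.007 .02 0;.004 -.007 .043 0;.004 -.007 .043 0;.004 -.007 .043 0;.004 -.007 .043 0"
}}

```text
t: 27.75
eef_pos: [0.5723, -0.3166, 0.05]
tool_rot: [0.001, -0.014, 1.0, -0.0]
contact_force: [0.8, 0.2, -1.8]
gripper_width: 0.334
grasp_force: 40.2
```

```bash
python3 - <<'E'
from h import *
p=bot.read_camera("side"); X=cloud(p); hsv=cv2.cvtColor(p["img"],cv2.COLOR_RGB2HSV).astype(int); H,S,V=[hsv[...,i] for i in range(3)]
n=np.hypot(X[...,0]-.573,X[...,1]+.317)<.13
a=np.radians(1.6)
def ext(m,s):
    d=X[m][:,:2]-[.573,-.317]; u=d@[np.cos(a),np.sin(a)]; w=d@[-np.sin(a),np.cos(a)]
    print(s,m.sum(),"u",np.percentile(u,[0,2,98,100]).round(4),"w",np.percentile(w,[0,2,98,100]).round(4),"z",np.percentile(X[m][:,2],[5,50,95]).round(4))
g=n&(H>40)&(H<90)&(S>60)&(X[...,2]>.025)
ext(g,"strap"); ext(g&(X[...,2]<.042),"strap low")
w=(H>8)&(H<25)&(S>60)&n&(X[...,2]>-.003)&(X[...,2]<.03); ext(w,"jig")
ext((H>8)&(H<17)&(S>110)&n&(X[...,2]>.012)&(X[...,2]<.03),"fences")
save(p,"strap2.png",(265,155,345,215),8)
to(.573,-.317,.0267,91.6)
E
```

```text
strap 85 u [-0.0597 -0.0575  0.0546  0.0549] w [-0.0097 -0.0085  0.0211  0.0214] z [0.0416 0.0474 0.0508]
strap low 8 u [-0.0485 -0.0447  0.0462  0.0473] w [0.0067 0.0071 0.0155 0.0156] z [0.0397 0.041  0.0419]
jig 775 u [-0.1291 -0.1194  0.1206  0.1293] w [-0.067  -0.0511  0.0906  0.1005] z [-0.0006  0.0022  0.0231]
fences 105 u [-0.0847 -0.0776  0.074   0.0749] w [-0.0312 -0.0279  0.0371  0.0381] z [0.0128 0.0193 0.0242]
t 27.8 at [ 0.5723 -0.3167  0.0501] phi 91.7 q [ 0.21  0.67  0.28  1.76 -0.25  0.74  2.22] w 0.334 gf 40.2 -> delta [-0.0006 -0.0003  0.0234] spin 0.1
```

View pics/strap2.png

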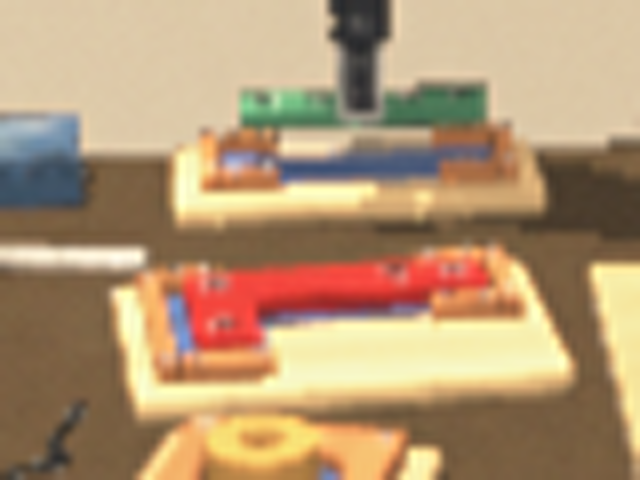

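The strap (240–487, 105) is centred over the pocket fences (200–515), within about 2 mm. I'll lower and release it.

Call:
{"api": "send_rows", "payload": {
  "deltas": "0 -.0015 .01 0;0 -.0015 .018 0;0 -.0015 .0225 0;0 -.0015 .0225 0"
}}

```text
t: 28.2
eef_pos: [0.571, -0.3177, 0.027]
tool_rot: [-0.0, -0.014, 1.0, 0.001]
contact_force: [-4.6, 1.5, 9.4]
gripper_width: 0.335
grasp_force: 41.4
```

```bash
python3 -c "
from h import *
to(.573,-.318,.0267,91.6); print(bot.get_obs()['contact_force'])"
```

```text
t 28.2 at [ 0.571  -0.3177  0.027 ] phi 91.6 q [ 0.23  0.71  0.26  1.76 -0.26  0.71  2.23] w 0.335 gf 41.4 -> delta [-0.002  -0.0004  0.0003] spin 0.0
[-4.64225197  1.52612131  9.38339043]
```

Call:
{"api": "send_rows", "payload": {
  "deltas": "0 0 0 0;0 0 0 0;0 0 0 0;0 0 -.03 0;0 0 -.07 0",
  "claw": 0.75
}}

```text
t: 28.7
eef_pos: [0.5698, -0.3169, 0.0946]
tool_rot: [-0.002, -0.014, 1.0, 0.001]
contact_force: [1.5, -1.0, -0.6]
gripper_width: 0.747
grasp_force: 0.0
```

Call:
{"api": "send_rows", "payload": {
  "deltas": "0 .1 -.06 0;0 .1 -.06 0;0 .2 -.06 0;0 .2 -.06 0;0 .2 -.06 0"
}}

```text
t: 29.2
eef_pos: [0.5661, -0.1109, 0.1564]
tool_rot: [0.0, -0.018, 1.0, 0.002]
contact_force: [-0.0, 0.2, 0.3]
gripper_width: 0.747
grasp_force: 0.0
```

Call:
{"api": "send_rows", "payload": {
  "deltas": "0 .2 0 0;0 .2 0 0;0 .2 0 0;0 .2 0 0;0 .2 0 0"
}}

```text
t: 29.7
eef_pos: [0.5594, 0.0911, 0.1559]
tool_rot: [-0.0, -0.02, 1.0, 0.002]
contact_force: [-0.0, -0.6, -1.3]
gripper_width: 0.744
grasp_force: 0.0
```

```bash
python3 - <<'E'
from h import *
elbow_check()
p=bot.read_camera("top"); X=cloud(p); hsv=cv2.cvtColor(p["img"],cv2.COLOR_RGB2HSV).astype(int); H,S,V=[hsv[...,i] for i in range(3)]
n=np.hypot(X[...,0]-.573,X[...,1]+.317)<.11
g=n&(H>40)&(H<90)&(S>60); boxfit(g,X,0,0,"strap"); P=X[g]
print("z",np.percentile(P[:,2],[5,50,95]).round(4),"plane",np.linalg.lstsq(np.c_[P[:,:2]-[.573,-.317],np.ones(len(P))],P[:,2],rcond=None)[0].round(3))
n=np.hypot(X[...,0]-.6,X[...,1]+.12)<.12
g=n&((H<7)|(H>173))&(S>150); P=X[g]; d=P[:,:2]-[.599,-.138]; a=np.radians(6.5); u=d@[np.cos(a),np.sin(a)]; w=d@[-np.sin(a),np.cos(a)]
print("elbow",len(P),np.percentile(u,[1,99]).round(4),np.percentile(w,[1,99]).round(4),np.linalg.lstsq(np.c_[u,w,np.ones(len(P))],P[:,2],rcond=None)[0].round(3))
n=np.hypot(X[...,0]-.618,X[...,1]-.252)<.06; boxfit(n&(X[...,2]>.08)&(X[...,2]<.1),X,0,0,"slices")
for q in("collar","glue"): print(q,[(np.round(r['xyz'],3).tolist(),round(r['confidence'],2)) for r in bot.landmark_of(p,q)])
save(p,"fin.png",(200,60,480,240),2.8)
print(bot.get_obs()["contact_force"],bot.get_obs()["t"],bot.get_obs()["eef_pos"])
E
```

```text
elbow 200 u [-0.0754 -0.0713  0.0525  0.0536] w [-0.0152 -0.011   0.0601  0.0628] z [0.0186 0.0263 0.0286]
plane [ 0.0243 -0.0259  0.0255]
strap 452 c [ 0.5718 -0.3168] yaw 1.5 size [0.1198 0.0304]
z [0.0196 0.0254 0.0293] plane [-0.018  0.003  0.025]
elbow 578 [-0.0743  0.0529] [-0.0126  0.0602] [-0.003 -0.011  0.025]
slices 496 c [0.6173 0.2508] yaw 17.0 size [0.0463 0.0696]
collar [([0.445, 0.394, -0.002], 0.6), ([0.297, 0.32, 0.0], 0.55), ([0.53, 0.254, -0.004], 0.5), ([0.621, 0.051, 0.015], 0.38), ([0.614, 0.052, -0.002], 0.18)]
glue [([0.777, -0.04, -0.002], 0.62), ([0.574, -0.317, 0.002], 0.24)]
[-0.15276486 -0.87730646 -0.36048708] 29.9 [0.56002713 0.08021417 0.15612764]
```

View pics/fin.png

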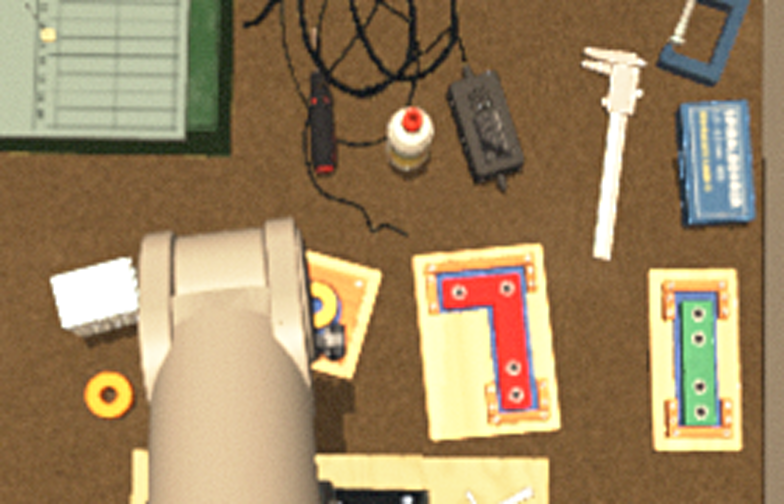

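The picture shows the elbow (490,330) and strap (698,360) inside their pockets, the slices square on the block (100,295), and the glue upright (410,135). I'll let the arm settle and hand in.

Call:
{"api": "send_rows", "payload": {
  "deltas": "0 0 0 0;0 0 0 0;0 0 0 0;0 0 0 0;0 0 0 0"
}}

```text
t: 30.4
eef_pos: [0.56, 0.0818, 0.1563]
tool_rot: [-0.0, -0.014, 1.0, 0.0]
contact_force: [0.2, 0.1, 0.0]
gripper_width: 0.747
grasp_force: 0.0
```

```bash
python3 -c "
from station import bot
print(bot.hand_in())"
```

```text
the job is handed in; nothing more can be done
None
```

I handed the job in at about 30 s; the last camera check put the collar, elbow and strap flat in their jigs, both slices stacked square on the foam block and the glue bottle upright where it was, but the hand-in returned no verdict.

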